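# Get the herbs out of the push-to-open seasoning bin

## Robot

A 6-joint arm with a two-finger parallel gripper is mounted at the origin on a cart in front of the work surface, level with it; the furniture and walls round the work are solid. World frame = base frame: x ahead of the robot, y to its left, z up, the work surface at z = 0. Lengths are in m, angles in degrees, forces in N, time in s.
With the tool pointing down it reaches from about 0.35 to 0.875 m from the base axis. Payload 4.2 kg.
Tool frame: the origin (TCP) lies on the centre line of the jaws, within the pads' length; the fingertips stand tip_reach ahead of it and the grasp point (between the pads) is the TCP (tip_reach is the distance from the TCP to the fingertips, in m); z points along the fingers, y is the line along which they close (so a half turn about z gives the same grasp; the last joint's range is limited). The gripper opens to 87 mm and grips with 3 to 60 N. Pads are 19 mm wide; open, the fingers measure 117 mm over their backs; the gripper's body (75 mm by 190 mm) begins 51 mm behind the grasp point.
Start: joints at [-61.73, 22.042, 0.453, 0, -68.411, -14.817], TCP at [0.145, -0.608, 0.242] pointing down, gripper open.
Joint ranges: [-179.83, 179.83], [-69.29, 118.12], [-61.27, 80.66], [-181.25, 117.63], [-171.15, -9.14], [-177.46, 177.46]. Speed limits (degrees/s): [159.86, 159.86, 180, 180, 180, 180].

## Interface

Orientations are given as a 3x3 rotation matrix whose columns are the frame's x, y, z axes.
In Python, from station import sense, capture, finish_job, tip_reach gives the robot as it stands.
- The arm moves only by the tool arm_command, never from a script. Its argument "deltas" is a list of rows, each a list of 7 numbers: the turn, a rotation vector about the tool's x, y, z in rad, then the shift along the tool's x, y, z in cm, then the closure, from -1 (fully open) to 1 (shut), so that 0 is half open. In form: [[rx, ry, rz, dx, dy, dz, hand], ...]. A call has 1 to 8 rows; each row is the pose to reach, as a shift and turn from the pose commanded when the call began, along the tool's axes at that moment; what a row does not reach only later rows make up. A row lasts 1/12 s, in which the tool goes at most 41.7 mm and 7.16 degrees, less where a joint would pass 70% of its speed; a pose out of reach is approached as far as the arm can. A call with a gripper value outside its range is refused whole. The fingers move at their own pace and stop on an object; the grip force is fixed at half the most. Time passes only in rows, so rows that repeat a pose let the fingers close. It gives the time, the measured TCP pose, the force, the opening and the grip force at its end, in the units of the state.
- sense(): the state, without advancing time (a new reading comes with each control period).
- capture(name): name is "scene" or "top" or "wrist"; returns a dict with "pixels" (384x512x3 uint8, blue, green, red), "fovy" (degrees; the focal length in pixels is half the picture's height over the tangent of half this angle, whatever the lens; pixels are square), "cx", "cy" (the principal point, pixels), "rvec" (rotation vector, rad) and "tvec" (3), from world to camera coordinates, as OpenCV has them. Camera axes: x right, y down, z forward; pixel columns grow to the right and rows downward; lengths in m; the calibration is good to about 2 mm. A picture is of the moment at which its call begins. There is no depth.
- finish_job(): hands the job in; it is judged then, once.
The state is a dict: "time_s": time; "joints": joint angles; "joint_velocities": joint speeds; "effort": joint torques, N m; "tcp_pos": TCP position; "ee_rot": TCP orientation; "wrist_force": force on the tool from outside, world axes, zero at the start; "moment": the same for the moment, N m; "gripper_width": opening from 0.0 (shut) to 1.0 (fully open); "gripper_force": force on a finger pad.
Only numpy, scipy, OpenCV 4.12 (cv2) and the standard library are available. Lean on these libraries where they do the work, as an engineer would, in place of code of your own. Each camera call takes 0.05 s, during which the arm holds its last target. There are 200 camera calls.

## Task

Press the sloping lid of the white seasoning bin near its lower edge until the catch clicks and kicks it ajar, then get under that edge, lift the lid and lean it right back so that it stays open by itself, without letting it slam. Take out the slim spice jar with the red cap and green label, keeping it upright, and set it down (not dropped) standing on the blade of the wooden chopping board; leave the salt shaker and honey jar in the bin, and the garlic and lemon on the board, where they are.

Things in the scene. Friction and masses are not known exactly. Their poses are not given: they have to be found in the camera images.
- bin: Fixed white seasoning bin on the wooden range cover (cover top 22 mm above the grates), 220 deep x 360 wide mm; origin at the centre of its underside, z up, +x to its back. Its cheeks slope up from 90 mm high at the low front (x = -110 mm) to 188 mm at the lid's hinge (x = +60 mm); flat roof behind that. Walls and floor 8 mm thick; front wall 69 mm high, with a 7 mm gap up to the lid's edge
- lid (a joint): Lid angle, rad: 0 shut (lid slopes 30 deg, flush with the cheeks), about 0.42 kicked ajar, 0.52 level, 2.09 upright, 2.44 leaning back on its stop. Let go below about 2.09 it falls back onto the plunger. Pressed in it stops at -0.04. Lid 0.2 kg, hinge nearly free: lifting at the edge takes about 1 N
- catch (a joint): Plunger of the push latch, m: 0 latched, 0.032 sprung out. About 4 N at the press point, moving it in about 4 mm, trips it (the lid's stop is at 7 mm); when the lid is then let go the plunger pushes it ajar within half a second and keeps it there. It does not latch again
- latch (a point): Tip of the latch's plunger while latched, under the lid close to the bin's +y cheek, 80 mm down the slope from the hinge. Its fixed housing (36 x 17 x 50 mm) hangs below it on the cheek; sprung out, the plunger (12 mm thick) stands 32 mm further out, square to the shut lid
- lid_press (a point): Middle of the lid's wide lower rail on its upper face, 18 mm up the slope from the lower edge: where to press. Its z axis is square to the lid (outwards), its x axis points up the slope to the hinge, y is along the hinge
- lid_edge (a point): Middle of the lid's lower free edge, at half the lid's thickness (lid 192 long from hinge to edge, 340 wide, 12 mm thick; wooden frame with a clear pane). Axes as lid_press
- lid_hinge (a point): Middle of the hinge line, which runs along the bin's y axis, 60 mm behind the bin's centre and 188 mm above its underside
- herbs_mid (a point): Centre (half-way up) of the spice jar to fetch: slim round glass with red cap and green label, 45 mm across, 106 mm tall (cap: the top 21 mm), 0.11 kg; z along its axis. It stands upright on the bin's floor in one of three places side by side 88 mm apart, about 65 mm in front of the hinge line
- salt_mid (a point): Centre of a salt shaker with grey domed top, 44 mm across, 90 mm tall, standing in another of the three places: leave it there
- honey_mid (a point): Centre of a honey jar with wide red lid, 64 mm across, 97 mm tall, standing in another of the three places: leave it there
- board: Fixed wooden paddle chopping board, 18 mm thick, lying on the range cover; origin on its underside. Its blade spans x -107 to 107 and y -44 to 172 mm in its own frame, its +y pointing towards the robot; its handle points the other way, to its own -y
- board_mid (a point): Centre of the blade on its upper face (board frame x 0, y 64 mm). The blade's half nearer the robot (greater y) is free; garlic and lemon lie on the other half, about 64 mm from this point
- garlic_mid (a point): Centre of a garlic bulb, 56 mm, on the far half of the board: leave it
- lemon_mid (a point): Centre of a yellow lemon, 83 x 58 mm, on the far half of the board: leave it

How it is judged:
By the outcome, as a careful person would: the job done as asked, in the order asked, and still so for the second after the job is handed in, with the robot touching nothing.
It also fails if it takes over 66 s, if anything falls off the work surface, if the arm or the gripper's body presses on something with over 40 N, if the wrist force passes 120 N, or if a joint passes its speed limit or range.

## Working session

There is one attempt and no reset: what is moved stays moved. The work goes in short steps, Python scripts to look and compute and a tool call to move; the robot and the scene stay as the last step left them, time stands still between calls to the robot, and variables do not carry over. Pictures are saved under pics/ and viewed, at most 10 in all, crops included, and the job is handed in when it is done.

Besides the shell and the picture viewer there is one more tool, called after "Call:" as name(argument=value, ...) on one line, values as JSON. arm_command: Moves the arm, as the interface text tells. Its arguments: {"type":"object","properties":{"deltas":{"type":"array"}},"required":["deltas"]}

```bash
mkdir -p pics; ls; python3 - <<'E'
from station import sense,capture,tip_reach
import cv2,numpy as np
print(tip_reach, sense())
for n in("scene","top"):
    c=capture(n); cv2.imwrite(f"pics/{n}0.png",c["pixels"]); print(n,{k:v for k,v in c.items() if k!="pixels"})
a=cv2.imread("pics/scene0.png");b=cv2.imread("pics/top0.png")
E
```

```text
pics
0.019 {'time_s': 0.0, 'joints': array([-6.17335818e+01,  2.20891680e+01,  3.78411197e-01, -2.88285628e-02,
       -6.84086024e+01, -1.48166844e+01]), 'joint_velocities': array([ 0.049061  , -0.09543606,  0.05354206,  0.07142178,  0.02046545,
       -0.01864485]), 'effort': array([-3.24520415e-04, -3.90664780e+01,  1.87406999e+01,  4.21973661e+00,
        1.11207756e-02, -1.96888382e-04]), 'tcp_pos': array([ 0.14525998, -0.60730768,  0.24046739]), 'ee_rot': array([[-9.72617489e-01, -2.32411037e-01, -5.74470213e-04],
       [-2.32411733e-01,  9.72615318e-01,  2.05631951e-03],
       [ 8.08271798e-05,  2.13352593e-03, -9.99997721e-01]]), 'wrist_force': array([-0.25666672,  0.64590354, -0.25840487]), 'moment': array([ 0.02112173, -0.00613181,  0.00736819]), 'gripper_force': 0.0, 'gripper_width': 1.0027353695946017}
scene {'fovy': 43.22989722782639, 'cx': 252.43816672704313, 'cy': 193.97428977973252, 'rvec': array([ 1.17159099, -1.97159678,  1.20962532]), 'tvec': array([0.3044884 , 0.36639323, 0.91809095])}
top {'fovy': 55.930601123329666, 'cx': 249.62321502592573, 'cy': 196.4786582855805, 'rvec': array([ 2.13206448, -1.93284655,  0.30877905]), 'tvec': array([-0.03530358,  0.60728248,  0.8435521 ])}
```

View pics/scene0.png

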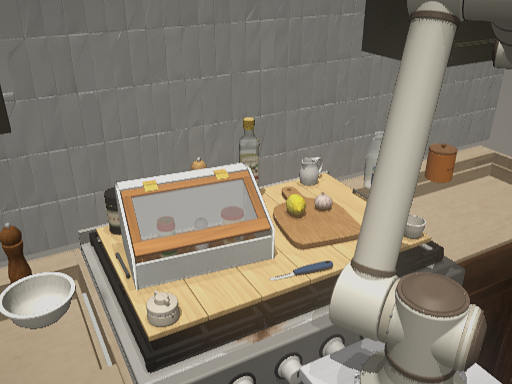

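View pics/top0.png

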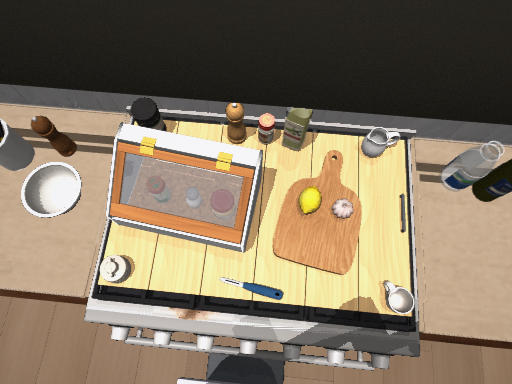

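The scene view shows the bin on the left (lid 118–272, 170–280) and the board at right (around 315, 220). In the top view, the bin spans (108–262, 125–248), with a small red cap at (156,185), a grey dome at (192,197) and a wide red lid at (222,200). The board blade spans (273–360, 180–273). I'll enlarge these to pick corners.

```bash
python3 - <<'E'
import cv2,numpy as np
a=cv2.imread("pics/scene0.png");b=cv2.imread("pics/top0.png")
A=cv2.resize(a[155:305,105:375],None,fx=2.96,fy=2.96,interpolation=cv2.INTER_CUBIC)
B=cv2.resize(b[120:280,100:370],None,fx=2.96,fy=2.96,interpolation=cv2.INTER_CUBIC)
for im,x0,y0 in((A,105,155),(B,100,120)):
    for u in range(x0//20*20+20,375,20): cv2.line(im,(int((u-x0)*2.96),0),(int((u-x0)*2.96),6),(0,0,255),1);cv2.putText(im,str(u),(int((u-x0)*2.96),16),0,.35,(0,0,255))
    for v in range(y0//20*20+20,305,20): cv2.line(im,(0,int((v-y0)*2.96)),(6,int((v-y0)*2.96)),(0,0,255),1);cv2.putText(im,str(v),(8,int((v-y0)*2.96)+4),0,.35,(0,0,255))
cv2.imwrite("pics/A.png",A);cv2.imwrite("pics/B.png",B)
E
```

```text
(no output)
```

View pics/A.png

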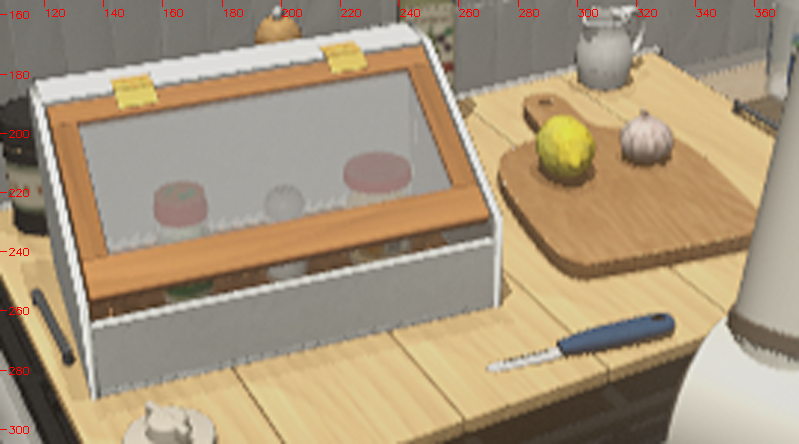

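View pics/B.png

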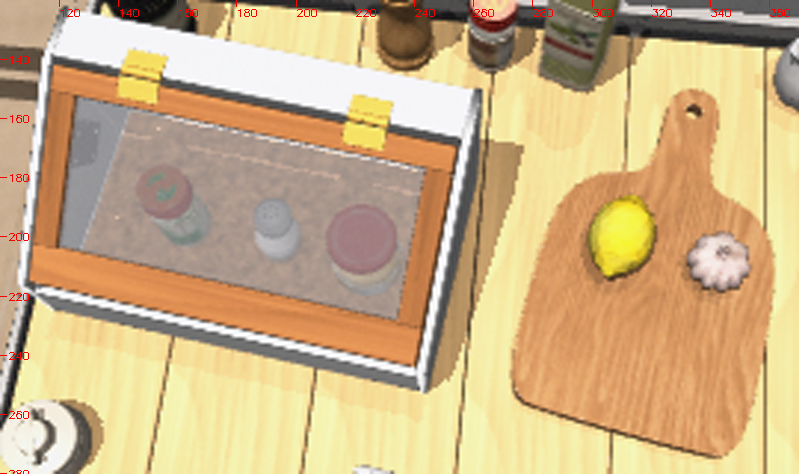

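```bash
cat > h.py <<'E'
import numpy as np,cv2
from scipy.optimize import least_squares
def cam(c):
    H,W=c["pixels"].shape[:2]; f=H/2/np.tan(np.radians(c["fovy"]/2))
    return np.array([[f,0,c["cx"]],[0,f,c["cy"]],[0,0,1]]),cv2.Rodrigues(c["rvec"])[0],np.array(c["tvec"])
def proj(c,P):
    K,R,t=cam(c); q=(np.atleast_2d(P)@R.T+t)@K.T; return q[:,:2]/q[:,2:]
def back(c,uv,z):
    K,R,t=cam(c); d=R.T@np.linalg.inv(K)@np.array([*uv,1.]); o=-R.T@t; return o+d*(z-o[2])/d[2]
def tri(cs,uvs):
    return least_squares(lambda p:np.concatenate([proj(c,p)[0]-u for c,u in zip(cs,uvs)]),[.6,0,.1]).x
def rz(a): return np.array([[np.cos(a),-np.sin(a),0],[np.sin(a),np.cos(a),0],[0,0,1]])
E
python3 - <<'E'
from h import *
from station import capture
import pickle
S,T=capture("scene"),capture("top"); pickle.dump((S,T),open("c.pkl","wb"))
a=lambda x,y:np.array([105+x/2.96,155+y/2.96]); b=lambda x,y:np.array([100+x/2.96,120+y/2.96])
obs=[(S,a(95,398),(-.11,.18,0)),(S,a(499,306),(-.11,-.18,0)),(S,a(33,82),(.11,.18,.188)),(S,a(48,105),(.06,.17,.188)),(S,a(424,46),(.06,-.17,.188)),
(T,b(480,92),(.11,-.18,.188)),(T,b(427,390),(-.11,-.18,.09)),(T,b(22,287),(-.11,.18,.09)),(T,b(52,65),(.06,.17,.188)),(T,b(459,143),(.06,-.17,.188)),(T,b(418,367),(-.106,-.17,.092)),(T,b(29,281),(-.106,.17,.092))]
def r(p): return np.concatenate([proj(c,rz(p[3])@np.array(P)+p[:3])[0]-u for c,u,P in obs])
s=least_squares(r,[.6,.2,.02,0],loss='soft_l1'); p=s.x
print("bin",p.round(4),np.degrees(p[3])); print(r(p).reshape(-1,2).round(1))
z0=p[2]
for n,uvA,uvB,h in(("herbs",a(180,190),b(163,190),.114),("salt",a(285,187),b(270,213),.098),("honey",a(377,163),b(361,238),.105)):
    w=back(T,uvB,z0+h); print(n,w.round(4),"tri",tri([S,T],[uvA,uvB]).round(4),"binframe",(rz(-p[3])@(w-p[:3])).round(4))
ob=[(b(530,405),b(710,455))]
zt=z0+.018
for n,uv in(("frontL",b(530,405)),("frontR",b(710,455)),("L",b(513,385)),("R",b(748,435)),("R2",b(775,250)),("L2",b(575,195)),("hole",b(694,110)),("tip",b(694,90))): print(n,back(T,uv,zt).round(4))
print("lemon",back(T,b(620,238),zt+.029),"garlic",back(T,b(718,262),zt+.025))
E
```

```text
bin [ 0.6027  0.1892  0.0181 -0.1207] -6.915449783162823
[[-0.3  1.3]
 [ 1.5  0.3]
 [-1.8  0.1]
 [-0.3 -0.4]
 [-0.6 -1.2]
 [ 1.7 -0.2]
 [ 0.1 -4.4]
 [-1.  -0. ]
 [ 1.2 -0.8]
 [ 0.2  0.6]
 [-0.5  0.8]
 [ 0.6  1.1]]
herbs [0.6067 0.2662 0.1321] tri [0.6056 0.2654 0.1368] binframe [-0.0053  0.0769  0.114 ]
salt [0.6001 0.1745 0.1161] tri [0.5992 0.1738 0.1183] binframe [-0.0009 -0.0149  0.098 ]
honey [0.5828 0.092  0.1231] tri [0.5811 0.0915 0.129 ] binframe [-0.0081 -0.0989  0.105 ]
frontL [ 0.4691 -0.0672  0.0361]
frontR [ 0.4408 -0.2277  0.0361]
L [ 0.4856 -0.0507  0.0361]
R [ 0.4615 -0.2607  0.0361]
R2 [ 0.6359 -0.2843  0.0361]
L2 [ 0.6728 -0.0952  0.0361]
hole [ 0.7725 -0.2056  0.0361]
tip [ 0.7941 -0.2051  0.0361]
lemon [ 0.62391083 -0.13598133  0.0650992 ] garlic [ 0.61092422 -0.22593476  0.0610992 ]
```

The bin fits to within about 1–2 px, apart from one poor corner pick. Its base is near z = 22 mm and its yaw is -6.9°. The jar is at the left, and the free half of the board is around (0.505, -0.16). Next: a helper, then the approach.

```bash
cat > g.py <<'E'
from h import *
from scipy.spatial.transform import Rotation as Ro
from station import sense
import json,sys
# bin pose: set below
BP=np.array([.6022,.1886,.022]); YAW=np.radians(-6.9)
B=rz(YAW); Rdown=np.array([[0,-1.,0],[-1,0,0],[0,0,-1]])   # tool x=-bin y, y=-bin x, z down
def orient(pitch,spin=0):  # pitch: deg forward from down ; spin about tool z before
    return B@Rdown@Ro.from_euler('x',pitch,degrees=True).as_matrix()@Ro.from_euler('z',spin,degrees=True).as_matrix()
def delta(pos,R,p0=None,R0=None):
    s=sense(); p0=s["tcp_pos"] if p0 is None else p0; R0=s["ee_rot"] if R0 is None else R0
    d=R0.T@(np.array(pos)-p0)*100; w=Ro.from_matrix(R0.T@R).as_rotvec()
    return np.r_[w,d].round(3).tolist()
def b2w(q): return BP+B@np.array(q)
def tip(q,R,ahead=.019): return b2w(q)-ahead*R[:,2]
E
python3 - <<'E'
from g import *
import pickle
S,T=pickle.load(open("c.pkl","rb"))
a=lambda x,y:np.array([105+x/2.96,155+y/2.96]); b=lambda x,y:np.array([100+x/2.96,120+y/2.96])
obs=[(S,a(95,398),(-.11,.18,0)),(S,a(499,306),(-.11,-.18,0)),(S,a(33,82),(.11,.18,.188)),(S,a(48,105),(.06,.17,.188)),(S,a(424,46),(.06,-.17,.188)),
(T,b(480,92),(.11,-.18,.188)),(T,b(22,287),(-.11,.18,.09)),(T,b(52,65),(.06,.17,.188)),(T,b(459,143),(.06,-.17,.188)),(T,b(418,367),(-.106,-.17,.092)),(T,b(29,281),(-.106,.17,.092))]
def r(p): return np.concatenate([proj(c,rz(p[2])@np.array(P)+[p[0],p[1],.022])[0]-u for c,u,P in obs])
s=least_squares(r,[.6,.2,0],loss='soft_l1'); p=s.x; print(p,np.degrees(p[2]),abs(s.fun).max())
for n,uv,h in(("herbs",b(163,190),.136),("salt",b(270,213),.12),("honey",b(361,238),.127)): 
    w=back(T,uv,h); print(n,w,rz(-p[2])@(w-[p[0],p[1],.022]))
E
sed -i 's/PLACE//' g.py
python3 - <<'E'
from g import *
R=orient(30); q=tip((-.0907,0,.101),R)-.05*R[:,2]; print(q,delta(q,R))
E
```

```text
[ 0.60133059  0.18909833 -0.1182334 ] -6.774274593296689 2.351580815398222
herbs [0.6053381  0.26491185 0.136     ] [-0.00496329  0.07575695  0.114     ]
salt [0.59880524 0.17370914 0.12      ] [-0.00069244 -0.01557964  0.098     ]
honey [0.58157881 0.09150995 0.127     ] [-0.00810254 -0.09923696  0.105     ]
[0.47790678 0.20364113 0.18275575] [0.458, -0.317, -1.187, -51.212, 71.15, 5.901]
```

```bash
sed -i 's/^BP=.*/BP=np.array([.6013,.1891,.022]); YAW=np.radians(-6.77)/' g.py
```

Call:
arm_command(deltas=[[0, 0, 0, -19, 26.5, 0, 1], [0, 0, 0, -19, 26.5, 0, 1], [0, 0, 0, -19, 26.5, 0, 1], [0, 0, 0, -19, 26.5, 0, 1], [0, 0, 0, -19, 26.5, 0, 1], [0, 0, 0, -19, 26.5, 0, 1], [0, 0, 0, -19, 26.5, 0, 1], [0, 0, 0, -19, 26.5, 0, 1]])

```text
time_s: 0.87
tcp_pos: [0.2686, -0.3036, 0.2416]
ee_rot: [[-0.973, -0.233, 0.0], [-0.233, 0.973, 0.0], [-0.001, 0.0, -1.0]]
wrist_force: [1.0, -0.3, -0.0]
gripper_width: 0.48
gripper_force: 0.0
```

Call:
arm_command(deltas=[[0, 0, 0, -19, 26.5, 0, 1], [0, 0, 0, -19, 26.5, 0, 1], [0, 0, 0, -19, 26.5, 0, 1], [0, 0, 0, -19, 26.5, 0, 1], [0, 0, 0, -19, 26.5, 0, 1], [0, 0, 0, -19, 26.5, 0, 1], [0, 0, 0, -19, 26.5, 0, 1], [0, 0, 0, -19, 26.5, 0, 1]])

```text
time_s: 1.53
tcp_pos: [0.3921, -0.0013, 0.2419]
ee_rot: [[-0.972, -0.235, 0.001], [-0.235, 0.972, 0.001], [-0.001, 0.0, -1.0]]
wrist_force: [1.7, -0.8, -0.2]
gripper_width: 0.01
gripper_force: 0.0
```

```bash
python3 - <<'E'
from g import *
s=sense();print(s["time_s"],s["tcp_pos"],s["joints"].round(1),s["gripper_width"])
R=orient(30); q=tip((-.0907,0,.101),R)-.05*R[:,2]; print(q,delta(q,R))
E
```

```text
1.5333 [ 0.39211045 -0.00134359  0.24193864] [  23.9   -1.6  -29.3    0.   -62.2 -100.3] 0.01025787114482559
[0.47697297 0.20385908 0.18275575] [0.456, -0.317, -1.187, -13.053, 17.956, 5.942]
```

Call:
arm_command(deltas=[[0.456, -0.317, -1.187, -13.05, 17.95, 5.94, 1], [0.456, -0.317, -1.187, -13.05, 17.95, 5.94, 1], [0.456, -0.317, -1.187, -13.05, 17.95, 5.94, 1], [0.456, -0.317, -1.187, -13.05, 17.95, 5.94, 1], [0.456, -0.317, -1.187, -13.05, 17.95, 5.94, 1], [0.456, -0.317, -1.187, -13.05, 17.95, 5.94, 1], [0.456, -0.317, -1.187, -13.05, 17.95, 5.94, 1], [0.456, -0.317, -1.187, -13.05, 17.95, 5.94, 1]])

```text
time_s: 2.2
tcp_pos: [0.4767, 0.2033, 0.1812]
ee_rot: [[-0.385, -0.839, 0.385], [-0.921, 0.375, -0.105], [-0.056, -0.395, -0.917]]
wrist_force: [2.0, -0.5, 1.2]
gripper_width: 0.005
gripper_force: 0.0
```

```bash
python3 - <<'E'
from g import *
s=sense();print(s["time_s"],s["tcp_pos"],s["joints"].round(1),s["wrist_force"])
R=orient(30); q=tip((-.0907,0,.101),R)-.05*R[:,2]; print(q,delta(q,R))
E
```

```text
2.2 [0.47674699 0.20334993 0.18119032] [  48.6    8.2  -45.1   41.3  -32.9 -106.3] [ 1.9628937  -0.52521613  1.17712446]
[0.47697297 0.20385908 0.18275575] [0.108, -0.075, -0.274, -0.064, -0.062, -0.14]
```

Call:
arm_command(deltas=[[0.108, -0.075, -0.274, -0.06, -0.06, -0.14, 1], [0.108, -0.075, -0.274, -0.06, -0.06, -0.14, 1], [0.108, -0.075, -0.274, -0.06, -0.06, -0.14, 1], [0.108, -0.075, -0.274, -0.06, -0.06, -0.14, 1]])

```text
time_s: 2.53
tcp_pos: [0.4756, 0.1995, 0.1826]
ee_rot: [[-0.125, -0.86, 0.494], [-0.992, 0.108, -0.062], [0.0, -0.498, -0.867]]
wrist_force: [-0.2, -1.5, 1.2]
gripper_width: 0.007
gripper_force: 0.0
```

Call:
arm_command(deltas=[[0, 0, 0, 0, 0, 2, 1], [0, 0, 0, 0, 0, 3.5, 1], [0, 0, 0, 0, 0, 4.2, 1], [0, 0, 0, 0, 0, 4.5, 1], [0, 0, 0, 0, 0, 4.5, 1]])

```text
time_s: 2.95
tcp_pos: [0.5007, 0.1979, 0.1445]
ee_rot: [[-0.13, -0.859, 0.495], [-0.992, 0.114, -0.062], [-0.003, -0.499, -0.867]]
wrist_force: [0.2, -0.7, -0.2]
gripper_width: 0.005
gripper_force: 0.0
```

```bash
python3 - <<'E'
from g import *
s=sense();print(s["time_s"],s["tcp_pos"],s["joints"].round(1),s["wrist_force"]@orient(30)[:,2])
R=orient(30); print(delta(tip((-.0907,0,.101),R),R))
from station import capture
c=capture("scene");cv2.imwrite("pics/s1.png",cv2.resize(c["pixels"][60:310,60:460],None,fx=2,fy=2))
E
```

```text
2.95 [0.50071141 0.19794959 0.14446848] [  29.8   10.5  -55.9   93.4  -17.5 -127. ] 0.2970287451446319
[0.001, -0.003, -0.012, -0.306, 0.19, 0.47]
```

View pics/s1.png

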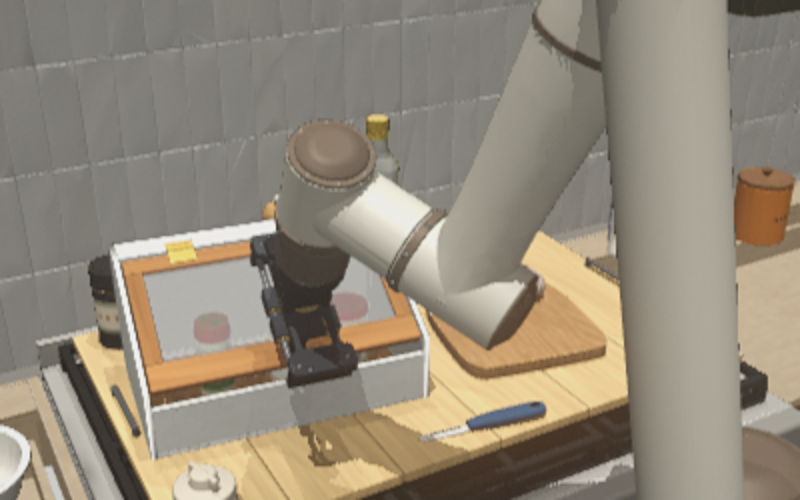

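The gripper's wide body lies across the slope and the fingertips are just above the lower rail. I'll press in small steps.

Call:
arm_command(deltas=[[0, 0, 0, 0, 0.2, 0.3, 1], [0, 0, 0, 0, 0.2, 0.4, 1], [0, 0, 0, 0, 0.2, 0.5, 1], [0, 0, 0, 0, 0.2, 0.6, 1]])

```text
time_s: 3.33
tcp_pos: [0.5009, 0.1989, 0.139]
ee_rot: [[-0.126, -0.859, 0.496], [-0.992, 0.111, -0.06], [-0.003, -0.5, -0.866]]
wrist_force: [-0.7, 0.0, -0.4]
gripper_width: 0.005
gripper_force: 0.0
```

Call:
arm_command(deltas=[[0, 0, 0, 0, 0, 0.1, 1], [0, 0, 0, 0, 0, 0.2, 1]])

```text
time_s: 3.5
tcp_pos: [0.5018, 0.1988, 0.1373]
ee_rot: [[-0.126, -0.859, 0.496], [-0.992, 0.111, -0.06], [-0.003, -0.5, -0.866]]
wrist_force: [-1.5, 0.2, 3.9]
gripper_width: 0.002
gripper_force: 2.0
```

Call:
arm_command(deltas=[[0, 0, 0, 0, 0, 0.1, 1], [0, 0, 0, 0, 0, 0.15, 1]])

```text
time_s: 3.67
tcp_pos: [0.5026, 0.1986, 0.1359]
ee_rot: [[-0.126, -0.859, 0.496], [-0.992, 0.111, -0.06], [-0.003, -0.5, -0.866]]
wrist_force: [-2.1, 0.6, 3.6]
gripper_width: 0.008
gripper_force: 1.9
```

Call:
arm_command(deltas=[[0, 0, 0, 0, 0, 0.1, 1], [0, 0, 0, 0, 0, 0.2, 1], [0, 0, 0, 0, 0, 0.2, 1]])

```text
time_s: 3.92
tcp_pos: [0.5038, 0.1985, 0.134]
ee_rot: [[-0.126, -0.859, 0.496], [-0.992, 0.111, -0.06], [-0.003, -0.5, -0.866]]
wrist_force: [-0.2, 1.1, 4.3]
gripper_width: 0.006
gripper_force: 1.7
```

Call:
arm_command(deltas=[[0, 0, 0, 0, 0, 0.1, 1], [0, 0, 0, 0, 0, 0.1, 1]])

```text
time_s: 4.08
tcp_pos: [0.5043, 0.1984, 0.1332]
ee_rot: [[-0.126, -0.859, 0.496], [-0.992, 0.111, -0.06], [-0.003, -0.5, -0.866]]
wrist_force: [-0.6, 2.5, 3.9]
gripper_width: 0.002
gripper_force: 1.8
```

```bash
cat > kin.py <<'E'
from g import *
LO=np.array([-179.83,-69.29,-61.27,-181.25,-171.15,-177.46]);HI=np.array([179.83,118.12,80.66,117.63,-9.14,177.46])
def ry(a): return Ro.from_euler('y',a,degrees=True).as_matrix()
def rx(a): return Ro.from_euler('x',a,degrees=True).as_matrix()
def fk(j,p):
    a1,d1,dy,l2,l2x,l3,l3z,t,s6,lx=p
    R1=Ro.from_euler('z',j[0],degrees=True).as_matrix(); R2=R1@ry(j[1]); R3=R1@ry(j[1]-j[2]); R4=R3@rx(j[3]*SG); R5=R4@ry(-j[4]); R6=R5@rx(j[5]*SG)
    pos=R1@[a1,dy,d1]+R2@[l2x,0,l2]+R3@[l3,0,l3z]+R5@[t,0,0]
    M=np.array([[0,0,1.],[0,1,0],[-1,0,0]])  # tool z = x of link
    return pos,R6@rx(s6)@M
SG=1
E
python3 - <<'E'
import kin; from kin import *
s=sense()
J=[[-61.7336,22.0892,.3784,-.0288,-68.4086,-14.8167],[23.9,-1.6,-29.3,0,-62.2,-100.3],[48.6,8.2,-45.1,41.3,-32.9,-106.3],[29.8,10.5,-55.9,93.4,-17.5,-127],s["joints"]]
P=[[.14526,-.60731,.24047],[.39211,-.00134,.24194],[.47675,.20335,.18119],[.50071,.19795,.14447],s["tcp_pos"]]
Rs=[[[-.9726,-.2324,0],[-.2324,.9726,.002],[0,.002,-1]],[[-.972,-.235,.001],[-.235,.972,.001],[-.001,0,-1]],[[-.385,-.839,.385],[-.921,.375,-.105],[-.056,-.395,-.917]],[[-.13,-.859,.495],[-.992,.114,-.062],[-.003,-.499,-.867]],s["ee_rot"]]
for sg in(1,-1):
    kin.SG=sg
    def res(p):
        o=[]
        for j,q,R in zip(J,P,Rs):
            a,b=fk(j,p); o+=[(a-q)*10,(b-np.array(R)).ravel()]
        return np.concatenate(o)
    best=min((least_squares(res,[0,.3,-.16,.35,0,.35,0,.2,s6,0]) for s6 in(0,90,180,270)),key=lambda r:r.cost)
    print(sg,best.cost,best.x.round(4).tolist()); 
print(s["time_s"],s["joints"].round(1))
E
```

```text
1 6.928284776774685 [0.2775, -0.3602, -0.1484, 0.6246, -0.0677, 0.1125, 0.1308, 0.0838, -2.2885, 0.0]
-1 1.0541206130052616 [0.3401, -0.575, -0.1424, 0.6402, -0.0859, 0.0425, 0.1651, -0.0514, 270.0234, 0.0]
4.0833 [  26.1   11.8  -56.   102.4  -16.2 -132.7]
```

Call:
arm_command(deltas=[[0, 0, 0, 0, 0, -1, 1], [0, 0, 0, 0, -1, -3, 1], [0, 0, 0, 0, -3, -6, 1], [0, 0, 0, 0, -5, -9, 1], [0, 0, 0, 0, -6, -11, 1], [0, 0, 0, 0, -6, -11, 1]])

```text
time_s: 4.58
tcp_pos: [0.4995, 0.1975, 0.2568]
ee_rot: [[-0.127, -0.862, 0.49], [-0.992, 0.11, -0.063], [-0.0, -0.494, -0.869]]
wrist_force: [1.8, 0.5, 0.5]
gripper_width: 0.006
gripper_force: 0.0
```

```bash
python3 - <<'E'
import kin; from kin import *
kin.SG=-1
s=sense(); print(s["time_s"],s["joints"].round(1).tolist(),s["tcp_pos"])
J=[[-61.7336,22.0892,.3784,-.0288,-68.4086,-14.8167],[23.9,-1.6,-29.3,0,-62.2,-100.3],[48.6,8.2,-45.1,41.3,-32.9,-106.3],[29.8,10.5,-55.9,93.4,-17.5,-127],[26.1,11.8,-56,102.4,-16.2,-132.7],s["joints"]]
P=[[.14526,-.60731,.24047],[.39211,-.00134,.24194],[.47675,.20335,.18119],[.50071,.19795,.14447],[.5043,.1984,.1332],s["tcp_pos"]]
E=np.array([[-.126,-.859,.496],[-.992,.111,-.06],[-.003,-.5,-.866]])
Rs=[[[-.9726,-.2324,0],[-.2324,.9726,.002],[0,.002,-1]],[[-.972,-.235,.001],[-.235,.972,.001],[-.001,0,-1]],[[-.385,-.839,.385],[-.921,.375,-.105],[-.056,-.395,-.917]],E,E,s["ee_rot"]]
for j,R in zip(J,Rs):
    R=np.array(R); _,m=fk(j,[0,0,0,0,0,0,0,0,270,0]); print(Ro.from_matrix(m.T@R).as_rotvec(degrees=True).round(1), R[:,2], m[:,2].round(3))
E
```

```text
4.5833 [46.9, 2.5, -42.3, 44.2, -35.1, -88.8] [0.49951843 0.19748224 0.25678085]
[ 0. -0.  0.] [ 0.     0.002 -1.   ] [-0.001  0.002 -1.   ]
[-0.  0.  0.] [ 0.001  0.001 -1.   ] [ 0.002  0.001 -1.   ]
[ 0.  -0.1  0.1] [ 0.385 -0.105 -0.917] [ 0.384 -0.106 -0.917]
[ 0.1 -0.1 -0.2] [ 0.496 -0.06  -0.866] [ 0.495 -0.063 -0.867]
[ 0. -0. -0.] [ 0.496 -0.06  -0.866] [ 0.496 -0.061 -0.866]
[ 0. -0.  0.] [ 0.49042455 -0.06256633 -0.86923484] [ 0.49  -0.063 -0.869]
```

```bash
cat >> kin.py <<'E'
SG=-1
def basis(j):
    R1=Ro.from_euler('z',j[0],degrees=True).as_matrix(); R2=R1@ry(j[1]); R3=R1@ry(j[1]-j[2]); R4=R3@rx(-j[3]); R5=R4@ry(-j[4])
    return np.hstack([R1,R2[:,[0,2]],R3[:,[0,2]],R4[:,[1,2]],R5[:,[0,2]]]),R5@rx(-j[5])@rx(270)@np.array([[0,0,1.],[0,1,0],[-1,0,0]])
E
python3 - <<'E'
from kin import *
s=sense()
J=[[-61.7336,22.0892,.3784,-.0288,-68.4086,-14.8167],[23.9,-1.6,-29.3,0,-62.2,-100.3],[48.6,8.2,-45.1,41.3,-32.9,-106.3],[29.8,10.5,-55.9,93.4,-17.5,-127],[26.1,11.8,-56,102.4,-16.2,-132.7],s["joints"]]
P=[[.14526,-.60731,.24047],[.39211,-.00134,.24194],[.47675,.20335,.18119],[.50071,.19795,.14447],[.5043,.1984,.1332],s["tcp_pos"]]
A=np.vstack([basis(j)[0] for j in J]); y=np.concatenate(P)
for lam in(1e-2,3e-3,1e-3):
    x=np.linalg.solve(A.T@A+lam**2*np.eye(11),A.T@y); print(lam,x.round(3).tolist(),np.abs(A@x-y).max())
E
```

```text
0.01 [0.001, -0.0, 0.158, -0.0, 0.565, 0.42, 0.001, -0.16, -0.0, 0.286, 0.0] 0.0003333261479564198
0.003 [0.002, -0.0, 0.159, 0.0, 0.566, 0.421, -0.001, -0.16, 0.002, 0.288, -0.001] 0.00027027452009456554
0.001 [0.002, -0.0, 0.16, 0.0, 0.566, 0.421, -0.001, -0.16, 0.002, 0.288, -0.002] 0.00027264562590967323
```

```bash
cat >> kin.py <<'E'
X=np.array([.001,0,.159,0,.566,.4205,0,-.16,0,.2875,0])
def FK(j): A,R=basis(j); return A@X,R
def ik(p,R,j0):
    f=lambda j:(lambda a:np.r_[(a[0]-p)*10,(a[1]-R).ravel()])(FK(j))
    r=least_squares(f,np.clip(j0,LO+.1,HI-.1),bounds=(LO,HI),x_scale=50); return r.x,np.sqrt(2*r.cost)
def lidpose(el,r=.16,delta=20,flip=0,ytcp=-.158,off=-.006,lag=0):
    # el: lid elevation deg from horizontal (-30 shut, 90 upright); off: normal offset (outer side +)
    e=np.radians(el); d=np.array([-np.cos(e),0,np.sin(e)]); n=np.array([np.sin(e),0,np.cos(e)])
    q=np.array([.06,0,.188])+r*d+off*n+[0,ytcp,0]
    z=np.array([0,np.cos(np.radians(delta)),-np.sin(np.radians(delta))])
    e2=np.radians(el+lag); n=np.array([np.sin(e2),0,np.cos(e2)])
    y=n-z*(n@z); y/=np.linalg.norm(y); y=-y if flip else y
    return b2w(q),B@np.c_[np.cross(y,z),y,z]
E
python3 - <<'E'
from kin import *
rng=np.random.default_rng(0)
for delta in(10,25,40):
  for flip in(0,1):
    sols=[]
    for k in range(12):
        j,e=ik(*lidpose(-6,delta=delta,flip=flip),rng.uniform(LO,HI)*.6)
        if e<1e-3 and not any(np.abs(j-o).max()<2 for o in sols): sols.append(j)
    for j in sols:
        path=[j];ok=True
        for el in range(4,111,10):
            j,e=ik(*lidpose(el,delta=delta,flip=flip),j); path.append(j)
            if e>1e-3: ok=False;break
        P=np.array(path); print(delta,flip,ok,el,P[0].round(0),P[-1].round(0),np.abs(np.diff(P,axis=0)).max().round(0))
E
```

```text
10 0 False 104 [-22.  33. -11. -72. -94. -39.] [ -20.   32.   21.  -79. -100. -177.] 14.0
10 1 True 104 [-22.  33. -11. -72. -94. 141.] [ -19.   32.   23.  -78. -101.   -2.] 14.0
25 0 False 104 [-17.  25. -11. -64. -83. -47.] [ -16.   28.   23.  -67.  -94. -177.] 15.0
25 1 True 104 [-17.  25. -11. -64. -83. 133.] [-14.  29.  25. -64. -96.  -7.] 15.0
40 0 False 94 [-10.  19. -12. -53. -73. -57.] [  -9.   23.   22.  -51.  -90. -177.] 16.0
40 1 True 104 [-10.  19. -12. -53. -73. 123.] [ -8.  26.  27. -50. -92. -11.] 16.0
```

```bash
python3 - <<'E'
from kin import *
p,R=lidpose(-6,delta=20,ytcp=-.26); print(p,delta([p[0],p[1],.32],R)); j,e=ik(p,R,[-18,28,-11,-66,-88,-45]);print(j.round(0),e)
E
```

```text
[ 0.4728406  -0.05747597  0.18730831] [-1.281, -0.661, 1.538, 25.628, -3.63, -5.208]
[-28.  30.  -6. -61. -94. -42.] 7.312306292213291e-10
```

Call:
arm_command(deltas=[[-1.281, -0.661, 1.538, 25.6, -3.6, -5.2, 0.2], [-1.281, -0.661, 1.538, 25.6, -3.6, -5.2, 0.2], [-1.281, -0.661, 1.538, 25.6, -3.6, -5.2, 0.2], [-1.281, -0.661, 1.538, 25.6, -3.6, -5.2, 0.2], [-1.281, -0.661, 1.538, 25.6, -3.6, -5.2, 0.2], [-1.281, -0.661, 1.538, 25.6, -3.6, -5.2, 0.2], [-1.281, -0.661, 1.538, 25.6, -3.6, -5.2, 0.2], [-1.281, -0.661, 1.538, 25.6, -3.6, -5.2, 0.2]])

```text
time_s: 5.25
tcp_pos: [0.4743, -0.0624, 0.3229]
ee_rot: [[-0.626, -0.769, 0.126], [-0.677, 0.617, 0.402], [-0.387, 0.167, -0.907]]
wrist_force: [0.6, 0.3, 0.1]
gripper_width: 0.391
gripper_force: 0.0
```

```bash
python3 - <<'E'
from kin import *
s=sense();print(s["time_s"],s["tcp_pos"],s["joints"].round(0))
p,R=lidpose(-6,delta=20,ytcp=-.26); print(delta([p[0],p[1],.32],R))
E
```

```text
5.25 [ 0.47427095 -0.06239248  0.3228753 ] [ -4.   5.  -5. -25. -75. -31.]
[-0.738, -0.367, 0.867, -0.132, 0.365, 0.44]
```

Call:
arm_command(deltas=[[-0.738, -0.367, 0.867, -0.13, 0.37, 0.44, 0.2], [-0.738, -0.367, 0.867, -0.13, 0.37, 0.44, 0.2], [-0.738, -0.367, 0.867, -0.13, 0.37, 0.44, 0.2], [-0.738, -0.367, 0.867, -0.13, 0.37, 0.44, 0.2], [-0.738, -0.367, 0.867, -0.13, 0.37, 0.44, 0.2], [-0.738, -0.367, 0.867, -0.13, 0.37, 0.44, 0.2], [-0.738, -0.367, 0.867, -0.13, 0.37, 0.44, 0.2], [-0.738, -0.367, 0.867, -0.13, 0.37, 0.44, 0.2]])

```text
time_s: 5.92
tcp_pos: [0.4724, -0.052, 0.3168]
ee_rot: [[-0.979, -0.197, 0.059], [-0.039, 0.46, 0.887], [-0.202, 0.866, -0.458]]
wrist_force: [0.1, 0.6, -0.4]
gripper_width: 0.399
gripper_force: 0.0
```

```bash
python3 - <<'E'
from kin import *
s=sense();print(s["time_s"],s["tcp_pos"],s["joints"].round(0))
p,R=lidpose(-6,delta=20,ytcp=-.26); print(delta(p,R))
from station import capture
c=capture("scene");cv2.imwrite("pics/s2.png",cv2.resize(c["pixels"][60:310,60:460],None,fx=2,fy=2))
E
```

```text
5.9167 [ 0.47239024 -0.05195049  0.31678303] [ -25.   18.    2.  -57. -100.  -52.]
[-0.117, -0.068, 0.138, 2.593, -11.474, 5.438]
```

View pics/s2.png

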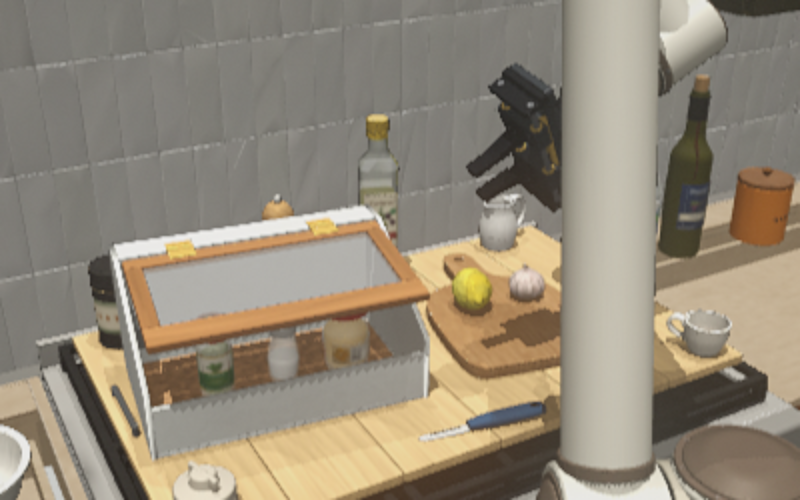

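```bash
python3 - <<'E'
from kin import *
from station import capture
c=capture("scene")
for el in(-10,-6,-2):
    e=np.radians(el); print(el,[proj(c,b2w([.06-.192*np.cos(e),y,.188+.192*np.sin(e)]))[0].round(1) for y in(-.17,.17)])
p,R=lidpose(-6,r=.17,delta=20,ytcp=-.23); print(delta(p,R))
p2,_=lidpose(-6,r=.17,delta=20,ytcp=-.157); print(R.T@(p2-p)*100)
E
```

```text
-10 [array([275.9, 209.6]), array([135. , 237.5])]
-6 [array([276.3, 205.2]), array([134.5, 232.8])]
-2 [array([276.5, 200.4]), array([133.8, 227.7])]
[-0.118, -0.069, 0.136, 2.944, -9.781, 8.18]
[-0.27752954  2.4812745   6.85975613]
```

Call:
arm_command(deltas=[[-0.118, -0.069, 0.136, 2.0, -9.8, 4.8, 0.2], [-0.118, -0.069, 0.136, 2.94, -9.78, 8.2, 0.2], [-0.118, -0.069, 0.136, 2.94, -9.78, 8.2, 0.2], [-0.118, -0.069, 0.136, 2.94, -9.78, 8.2, 0.2], [-0.118, -0.069, 0.136, 2.94, -9.78, 8.2, 0.2], [-0.118, -0.069, 0.136, 2.94, -9.78, 8.2, 0.2]])

```text
time_s: 6.52
tcp_pos: [0.469, -0.0261, 0.1906]
ee_rot: [[-0.991, -0.082, 0.109], [0.072, 0.357, 0.931], [-0.115, 0.931, -0.347]]
wrist_force: [0.7, 0.4, 0.5]
gripper_width: 0.402
gripper_force: 0.0
```

```bash
python3 - <<'E'
from kin import *
s=sense();print(s["time_s"],s["tcp_pos"],s["joints"].round(0),s["gripper_width"])
p,R=lidpose(-6,r=.17,delta=20,ytcp=-.157); print(delta(p,R))
from station import capture
c=capture("scene");cv2.imwrite("pics/s3.png",cv2.resize(c["pixels"][160:285,90:290],None,fx=4,fy=4))
E
```

```text
6.5167 [ 0.46900095 -0.02606232  0.19055716] [-26.  29.  -8. -62. -92. -42.] 0.4019310440243333
[-0.005, -0.003, 0.013, -0.033, 2.119, 6.926]
```

View pics/s3.png

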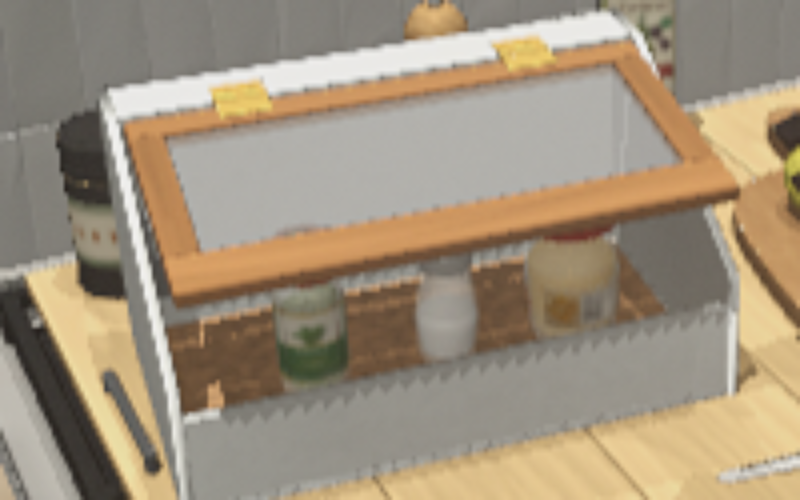

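The lid is ajar, with its right corner at about (275,207). The green-label jar is at the left, the salt in the middle and the honey at the right. I'll insert the fingers around the lid's right lower corner.

Call:
arm_command(deltas=[[0, 0, 0, 0, 0.6, 2, 0.2], [0, 0, 0, 0, 1.2, 4, 0.2], [0, 0, 0, 0, 1.8, 5.8, 0.2], [0, 0, 0.013, 0, 2.1, 6.9, 0.2], [0, 0, 0.013, 0, 2.1, 6.9, 0.2]])

```text
time_s: 6.98
tcp_pos: [0.4747, 0.0472, 0.1874]
ee_rot: [[-0.991, -0.071, 0.11], [0.078, 0.355, 0.932], [-0.105, 0.932, -0.346]]
wrist_force: [0.3, 0.1, 0.3]
gripper_width: 0.401
gripper_force: 0.0
```

```bash
python3 - <<'E'
from kin import *
from station import capture
s=sense();print(s["time_s"],s["tcp_pos"],s["wrist_force"])
c=capture("scene");cv2.imwrite("pics/s4.png",cv2.resize(c["pixels"][140:285,170:370],None,fx=4,fy=4))
for el in range(4,115,10):
    p,R=lidpose(el,r=.17,delta=20,ytcp=-.157,lag=-max(0,(el-10)*.25)); print(el,delta(p,R))
E
```

```text
6.9833 [0.47471839 0.04717532 0.18736218] [0.34362501 0.07947171 0.30057104]
4 [-0.005, -0.001, 0.187, -0.199, 2.713, -1.017]
14 [-0.005, -0.001, 0.353, -0.866, 5.416, -2.039]
24 [-0.005, -0.0, 0.491, -2.023, 7.962, -3.024]
34 [-0.005, -0.0, 0.627, -3.637, 10.274, -3.942]
44 [-0.005, 0.0, 0.762, -5.658, 12.281, -4.766]
54 [-0.006, 0.001, 0.894, -8.024, 13.924, -5.47]
64 [-0.006, 0.001, 1.024, -10.664, 15.151, -6.033]
74 [-0.005, 0.001, 1.152, -13.497, 15.926, -6.439]
84 [-0.005, 0.002, 1.279, -16.437, 16.224, -6.674]
94 [-0.005, 0.002, 1.403, -19.396, 16.038, -6.731]
104 [-0.005, 0.003, 1.527, -22.283, 15.372, -6.609]
114 [-0.005, 0.003, 1.65, -25.01, 14.247, -6.312]
```

View pics/s4.png

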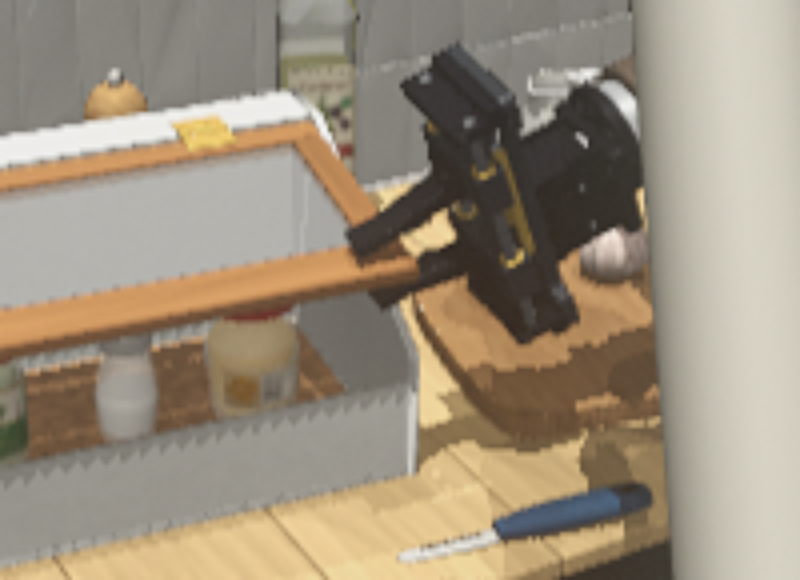

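The fingers straddle the lid's lower right corner: upper finger tip near (355,240) in the crop, lower near (385,295). Lifting slowly along the arc.

Call:
arm_command(deltas=[[0, 0, 0.09, -0.05, 1.36, -0.5, 0.2], [0, 0, 0.187, -0.2, 2.71, -1.02, 0.2], [0, 0, 0.27, -0.48, 4.09, -1.53, 0.2], [0, 0, 0.353, -0.87, 5.42, -2.04, 0.2], [0, 0, 0.422, -1.4, 6.73, -2.54, 0.2], [0, 0, 0.491, -2.02, 7.96, -3.02, 0.2], [0, 0, 0.56, -2.79, 9.16, -3.5, 0.2], [0, 0, 0.627, -3.64, 10.27, -3.94, 0.2]])

```text
time_s: 7.7
tcp_pos: [0.4989, 0.0412, 0.2996]
ee_rot: [[-0.841, 0.53, 0.11], [0.274, 0.241, 0.931], [0.467, 0.813, -0.348]]
wrist_force: [-0.5, -0.2, -1.1]
gripper_width: 0.4
gripper_force: 0.7
```

```bash
python3 - <<'E'
from kin import *
s=sense();print(s["time_s"],s["joints"].round(0),s["wrist_force"])
for el in range(34,80,5):
    p,R=lidpose(el,r=.17,delta=20,ytcp=-.157,lag=-max(0,(el-10)*.25)); print(el,delta(p,R))
E
```

```text
7.7 [-19.  19.  -4. -67. -93. -95.] [-0.4509263  -0.23777492 -1.05598136]
34 [-0.005, 0.003, -0.007, 0.059, 0.099, 0.166]
39 [-0.005, 0.003, 0.061, -0.098, 1.512, -0.26]
44 [-0.005, 0.003, 0.128, -0.381, 2.913, -0.658]
49 [-0.005, 0.003, 0.194, -0.788, 4.292, -1.027]
54 [-0.005, 0.004, 0.26, -1.315, 5.638, -1.362]
59 [-0.005, 0.004, 0.325, -1.96, 6.94, -1.662]
64 [-0.005, 0.004, 0.39, -2.716, 8.19, -1.925]
69 [-0.005, 0.004, 0.454, -3.578, 9.377, -2.147]
74 [-0.005, 0.004, 0.518, -4.54, 10.492, -2.329]
79 [-0.004, 0.004, 0.582, -5.595, 11.527, -2.467]
```

Call:
arm_command(deltas=[[0, 0, 0.061, -0.1, 1.5, -0.2, 0.2], [0, 0, 0.128, -0.38, 2.9, -0.6, 0.2], [0, 0, 0.194, -0.79, 4.3, -0.98, 0.2], [0, 0, 0.26, -1.3, 5.64, -1.33, 0.2], [0, 0, 0.325, -1.95, 6.94, -1.65, 0.2], [0, 0, 0.39, -2.7, 8.19, -1.92, 0.2], [0, 0, 0.454, -3.57, 9.38, -2.15, 0.2], [0, 0, 0.518, -4.5, 10.5, -2.33, 0.2]])

```text
time_s: 8.37
tcp_pos: [0.5901, 0.0324, 0.3724]
ee_rot: [[-0.469, 0.876, 0.111], [0.357, 0.073, 0.931], [0.808, 0.476, -0.347]]
wrist_force: [-0.3, -0.1, -0.5]
gripper_width: 0.398
gripper_force: 0.4
```

```bash
python3 - <<'E'
from kin import *
s=sense();print(s["time_s"],s["joints"].round(0),s["wrist_force"])
for el in range(74,118,4):
    p,R=lidpose(el,r=.17,delta=20,ytcp=-.157,lag=-max(0,(el-10)*.25)); print(el,delta(p,R))
E
```

```text
8.3667 [ -17.   22.   13.  -68.  -96. -137.] [-0.3082287  -0.13607899 -0.4838171 ]
74 [-0.003, 0.005, 0.001, -0.051, -0.03, 0.017]
78 [-0.003, 0.005, 0.052, -0.365, 1.109, -0.097]
82 [-0.002, 0.005, 0.102, -0.754, 2.227, -0.182]
86 [-0.002, 0.005, 0.153, -1.217, 3.319, -0.239]
90 [-0.002, 0.005, 0.203, -1.75, 4.38, -0.268]
94 [-0.002, 0.005, 0.252, -2.353, 5.403, -0.268]
98 [-0.002, 0.005, 0.302, -3.02, 6.384, -0.239]
102 [-0.002, 0.006, 0.351, -3.75, 7.319, -0.181]
106 [-0.002, 0.006, 0.401, -4.538, 8.203, -0.095]
110 [-0.001, 0.006, 0.45, -5.381, 9.031, 0.019]
114 [-0.001, 0.006, 0.499, -6.275, 9.799, 0.16]
```

Call:
arm_command(deltas=[[0, 0, 0.026, -0.2, 0.55, -0.05, 0.2], [0, 0, 0.052, -0.36, 1.1, -0.1, 0.2], [0, 0, 0.077, -0.56, 1.67, -0.14, 0.2], [0, 0, 0.102, -0.75, 2.23, -0.18, 0.2], [0, 0, 0.127, -0.98, 2.77, -0.21, 0.2], [0, 0, 0.153, -1.22, 3.32, -0.24, 0.2], [0, 0, 0.178, -1.48, 3.85, -0.25, 0.2], [0, 0, 0.203, -1.75, 4.38, -0.27, 0.2]])

```text
time_s: 9.03
tcp_pos: [0.6363, 0.0269, 0.3795]
ee_rot: [[-0.284, 0.953, 0.111], [0.364, -0.0, 0.931], [0.887, 0.305, -0.347]]
wrist_force: [-0.6, 0.1, 0.3]
gripper_width: 0.397
gripper_force: 0.1
```

```bash
python3 - <<'E'
from kin import *
s=sense();print(s["time_s"],s["joints"].round(0),s["wrist_force"])
for el in range(90,118,3):
    p,R=lidpose(el,r=.17,delta=20,ytcp=-.157,lag=-max(0,(el-10)*.25)); print(el,delta(p,R))
E
```

```text
9.0333 [ -17.   26.   20.  -69.  -97. -152.] [-0.55976824  0.13375679  0.27889257]
90 [-0.001, 0.005, 0.001, 0.042, 0.025, -0.026]
93 [-0.001, 0.005, 0.038, -0.239, 0.87, -0.028]
96 [-0.001, 0.005, 0.076, -0.562, 1.699, -0.014]
99 [-0.001, 0.005, 0.113, -0.925, 2.512, 0.015]
102 [-0.001, 0.005, 0.15, -1.328, 3.305, 0.062]
105 [-0.001, 0.005, 0.187, -1.768, 4.077, 0.123]
108 [-0.001, 0.005, 0.224, -2.245, 4.825, 0.201]
111 [-0.001, 0.005, 0.261, -2.758, 5.547, 0.294]
114 [-0.0, 0.005, 0.298, -3.305, 6.241, 0.403]
117 [-0.0, 0.005, 0.335, -3.885, 6.905, 0.527]
```

Call:
arm_command(deltas=[[0, 0, 0.038, -0.24, 0.87, 0, 0.2], [0, 0, 0.076, -0.56, 1.7, 0, 0.2], [0, 0, 0.1, -0.8, 2.2, 0, 0.2], [0, 0, 0.125, -1.05, 2.75, 0.03, 0.2], [0, 0, 0.15, -1.33, 3.3, 0.06, 0.2], [0, 0, 0.175, -1.6, 3.8, 0.1, 0.2], [0, 0, 0.2, -1.92, 4.3, 0.15, 0.2], [0, 0, 0.224, -2.24, 4.83, 0.2, 0.2]])

```text
time_s: 9.7
tcp_pos: [0.6891, 0.0205, 0.3734]
ee_rot: [[-0.065, 0.992, 0.112], [0.355, -0.082, 0.931], [0.932, 0.1, -0.347]]
wrist_force: [-0.4, 0.5, -0.1]
gripper_width: 0.404
gripper_force: 0.1
```

Call:
arm_command(deltas=[[0, 0, 0.02, -0.25, 0.35, 0.05, 0.2], [0, 0, 0.037, -0.52, 0.72, 0.1, 0.2], [0, 0, 0.037, -0.52, 0.72, 0.1, 0.2]])

```text
time_s: 9.95
tcp_pos: [0.6967, 0.0198, 0.3674]
ee_rot: [[-0.027, 0.994, 0.11], [0.351, -0.094, 0.932], [0.936, 0.064, -0.346]]
wrist_force: [0.0, -0.5, -0.9]
gripper_width: 0.398
gripper_force: 0.0
```

```bash
python3 - <<'E'
from kin import *
from station import capture
s=sense();print(s["time_s"],s["joints"].round(0),s["wrist_force"],s["gripper_force"])
c=capture("scene");cv2.imwrite("pics/s5.png",cv2.resize(c["pixels"][80:280,90:370],None,fx=2.85,fy=2.85))
E
```

```text
9.95 [ -16.   32.   28.  -69.  -97. -170.] [ 0.00095916 -0.4935822  -0.89979591] 0.0
```

View pics/s5.png

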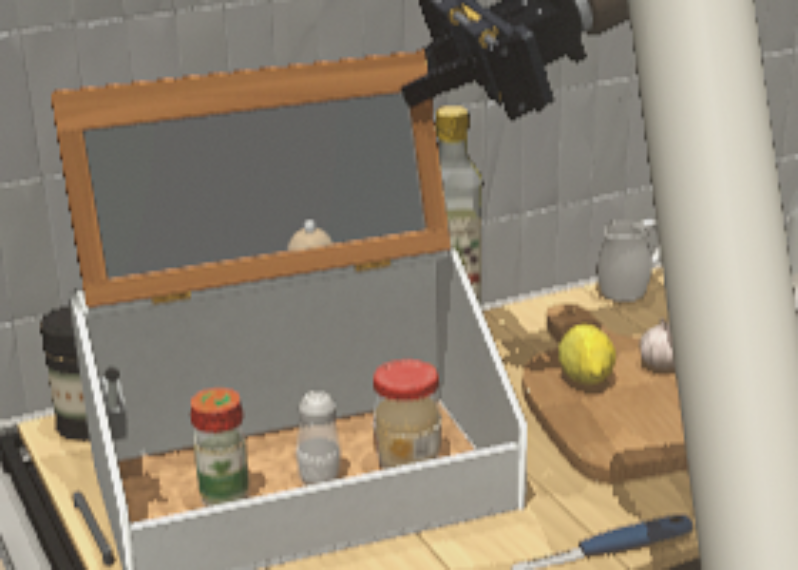

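Call:
arm_command(deltas=[[0, 0, 0, 0, 0, 0, 0.1], [0, 0, 0, 0, 0, 0, 0.0], [0, 0, 0, 0, 0, 0, -0.1], [0, 0, 0, 0, 0, -2, -0.1], [0, 0, 0, 0, 0, -5, -0.1], [0, 0, 0, 0, 0, -8, -0.1], [0, 0, 0, 0, 0, -12, -0.1], [0, 0, 0, 0, 0, -12, -0.1]])

```text
time_s: 10.67
tcp_pos: [0.6828, -0.0976, 0.411]
ee_rot: [[-0.029, 0.993, 0.116], [0.356, -0.099, 0.929], [0.934, 0.068, -0.35]]
wrist_force: [-1.2, 0.1, 0.3]
gripper_width: 0.548
gripper_force: 0.0
```

```bash
python3 - <<'E'
from kin import *
from station import capture
s=sense();print(s["time_s"],s["joints"].round(0),s["wrist_force"],s["tcp_pos"])
S,T=capture("scene"),capture("top")
for el in(90,100,110):
    e=np.radians(el); d=np.array([-np.cos(e),0,np.sin(e)]);n=np.array([np.sin(e),0,np.cos(e)])
    print(el,[proj(S,b2w(np.array([.06,y,.188])+.192*d-.012*n))[0].round(1) for y in(.17,-.17)])
def redblob(c,lo):
    h=cv2.cvtColor(c["pixels"],cv2.COLOR_BGR2HSV)
    m=((h[...,0]<8)|(h[...,0]>172))&(h[...,1]>120)&(h[...,2]>90); n,l,st,ce=cv2.connectedComponentsWithStats(m.astype(np.uint8))
    return [(st[i].tolist(),ce[i].round(1).tolist()) for i in range(1,n) if st[i,4]>25]
print(redblob(S,0));print(redblob(T,0))
a=cv2.resize(S["pixels"][80:260,90:300],None,fx=2,fy=2);b=cv2.resize(T["pixels"][100:280,90:270],None,fx=2.2,fy=2)
cv2.imwrite("pics/s6.png",np.hstack([a,b[:360]]))
E
```

```text
10.6667 [ -25.   33.   37.  -70. -108. -173.] [-1.20427019  0.11627015  0.31312378] [ 0.68278084 -0.09764953  0.410986  ]
90 [array([111. , 116.3]), array([248.7, 100.4])]
100 [array([109.3, 112.6]), array([244. ,  97.4])]
110 [array([108. , 111.5]), array([239.7,  96.7])]
[([221, 206, 23, 14, 255], [231.9, 213.0]), ([157, 221, 18, 11, 119], [165.6, 226.7])]
[([149, 182, 15, 12, 34], [155.8, 188.8]), ([210, 189, 24, 24, 433], [221.6, 200.4])]
```

View pics/s6.png

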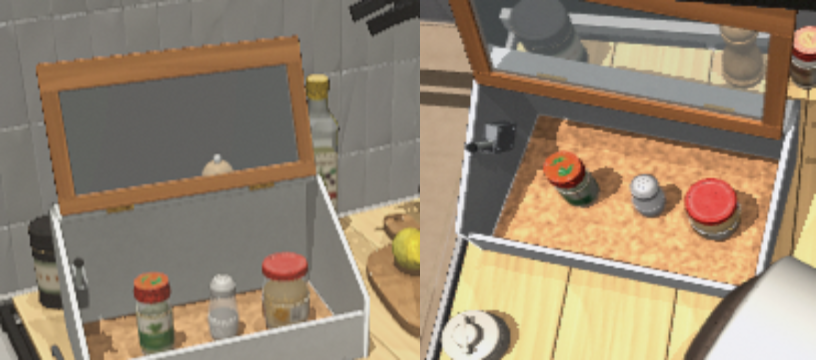

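The lid now stands open by itself, with its top-left corner near (109,112). The jar's cap centre is at about (155.5,184) in the top view, unmoved. Next I plan a tilted grasp that keeps the gripper body clear of the plunger, cheek and roof.

```bash
cat >> kin.py <<'E'
def gR(phi,beta,flip=0):  # world yaw phi of tilt direction
    a,b=np.radians([phi,beta]); f=np.array([np.cos(a),np.sin(a),0]); z=np.sin(b)*f-np.array([0,0,np.cos(b)])
    y=np.array([-np.sin(a),np.cos(a),0])*(-1 if flip else 1); return np.c_[np.cross(y,z),y,z]
E
python3 - <<'E'
from kin import *
from station import capture
S,T=capture("scene"),capture("top")
print("jar",back(T,(155.3,184.1),.136),back(S,(166,220),.136),tri([S,T],[np.array([166,220]),np.array([155.3,184.1])]))
J=np.array([.6053,.2649,.122])
rng=np.random.default_rng(1); cur=sense()["joints"]
for fl in(0,1):
  for beta in(25,35):
    R=gR(30-6.8,beta,fl); R2=gR(0,beta,fl)
    best={}
    for k in range(10):
        j,e=ik(J,R,cur if k==0 else rng.uniform(LO,HI)*.6)
        if e<1e-3 and tuple(j.round(-1)) not in best:
            best[tuple(j.round(-1))]=1; j2,e2=ik(J+[0,0,.15],R,j); j3,e3=ik(np.array([.505,-.16,.15]),R2,j2)
            print(fl,beta,j.round(0),"up",j2.round(0),round(e2,3),"board",j3.round(0),round(e3,3))
E
```

```text
jar [0.60563354 0.26436727 0.136     ] [0.60394638 0.26649232 0.136     ] [0.60653791 0.26533375 0.13418398]
0 25 [  38.   22.  -34.   33.  -11. -136.] up [  41.   13.  -16.   12.  -37. -115.] 0.0 board [  0.  10. -37.  -0. -18. -90.] 0.0
1 25 [ 38.  22. -34.  33. -11.  44.] up [ 41.  13. -16.  12. -37.  65.] 0.0 board [  0.  10. -37.  -0. -18.  90.] 0.0
```

```bash
cat > clr.py <<'E'
from kin import *
O=[]
for x in np.linspace(.06,.11,8):
    for y in np.linspace(-.15,.18,34): O+=[(x,y,.188),(x,y,.18)]
for x in np.linspace(-.11,.06,35):
    for y in(.172,.18): O.append((x,y,.09+(x+.11)*.577))
for s in np.linspace(-.03,.032,12):
    for y in(.155,.163,.172):
        for w in(-.006,.006): O.append((-.0093-.5*s+.866*w,y,.142+.866*s+.5*w))
O=np.array(O)
def clear(phi,beta,h,jar=(-.004,.0758)):
    R=gR(phi,beta); p=np.array([*jar,h]); q=(O-p)@R; d=np.abs(q-[0,0,-.051-.06])-[.0375,.095,.06]
    return (np.linalg.norm(np.maximum(d,0),axis=1)+np.minimum(d.max(1),0)).min()
E
python3 - <<'E'
from clr import *
J=np.array([.6055,.2650]); res=[]
for h in(.102,.108,.114,.118):
  for phi in range(-30,61,10):
    for beta in range(0,41,5):
        c=clear(phi,beta,h)
        if c>.0035:
            j,e=ik(np.r_[J,h+.022],gR(phi-6.8,beta),[38,22,-34,20,-15,-130])
            if e<1e-3 and j[4]<-11: res.append((h,phi,beta,round(c*1e3,1),j.round(0).tolist()))
for r in res: print(r)
E
```

```text
(0.102, 30, 25, np.float64(4.9), [38.0, 22.0, -33.0, 32.0, -12.0, -135.0])
(0.108, 30, 25, np.float64(5.4), [39.0, 22.0, -32.0, 29.0, -14.0, -132.0])
(0.114, 30, 25, np.float64(6.8), [39.0, 21.0, -31.0, 27.0, -15.0, -130.0])
(0.118, 20, 20, np.float64(3.7), [41.0, 23.0, -25.0, 21.0, -26.0, -135.0])
(0.118, 20, 25, np.float64(6.5), [38.0, 21.0, -35.0, 43.0, -15.0, -156.0])
(0.118, 30, 25, np.float64(5.7), [39.0, 21.0, -31.0, 26.0, -16.0, -129.0])
```

```bash
python3 - <<'E'
from kin import *
R=gR(23.2,25); print(delta([.45,-.05,.40],R)); print(sense()["ee_rot"].round(3).tolist()); p=np.array([.45,-.05,.40]); print(R.T@(np.array([.56,.24,.34])-p)*100,R.T@(np.array([.6055,.265,.29])-p)*100)
E
```

```text
[0.88, -0.918, -2.026, 1.207, -23.6, 1.558]
[[-0.028, 0.994, 0.11], [0.35, -0.093, 0.932], [0.937, 0.064, -0.345]]
[-16.98145109  22.32156383  14.5388482 ] [-19.55118012  22.82696649  21.25402213]
```

Call:
arm_command(deltas=[[0, 0, 0, 0.2, -4, 0.2, -0.6], [0, 0, 0, 0.4, -8, 0.5, -0.6], [0.88, -0.918, -2.026, 1.2, -23.6, 1.56, -0.6], [0.88, -0.918, -2.026, 1.2, -23.6, 1.56, -0.6], [0.88, -0.918, -2.026, 1.2, -23.6, 1.56, -0.6], [0.88, -0.918, -2.026, 1.2, -23.6, 1.56, -0.6], [0.88, -0.918, -2.026, 1.2, -23.6, 1.56, -0.6], [0.88, -0.918, -2.026, 1.2, -23.6, 1.56, -0.6]])

```text
time_s: 11.53
tcp_pos: [0.4483, -0.0492, 0.4007]
ee_rot: [[-0.619, 0.784, -0.052], [0.491, 0.437, 0.753], [0.613, 0.441, -0.655]]
wrist_force: [0.9, 0.6, 0.9]
gripper_width: 0.796
gripper_force: 0.0
```

```bash
python3 - <<'E'
from kin import *
s=sense();print(s["time_s"],s["joints"].round(0),s["tcp_pos"])
print(delta([.45,-.02,.38],gR(23.2,25)))
E
```

```text
11.5333 [ -18.   11.    9.  -47. -105. -128.] [ 0.44831024 -0.04916274  0.40068595]
[0.602, -0.627, -1.384, 0.058, 0.497, 3.544]
```

Call:
arm_command(deltas=[[0.602, -0.627, -1.384, 0.06, 0.5, 3.5, -0.6], [0.602, -0.627, -1.384, 0.06, 0.5, 3.5, -0.6], [0.602, -0.627, -1.384, 0.06, 0.5, 3.5, -0.6], [0.602, -0.627, -1.384, 0.06, 0.5, 3.5, -0.6], [0.602, -0.627, -1.384, 0.06, 0.5, 3.5, -0.6], [0.602, -0.627, -1.384, 0.06, 0.5, 3.5, -0.6], [0.602, -0.627, -1.384, 0.06, 0.5, 3.5, -0.6], [0.602, -0.627, -1.384, 0.06, 0.5, 3.5, -0.6]])

```text
time_s: 12.2
tcp_pos: [0.4517, -0.0203, 0.3796]
ee_rot: [[-0.992, 0.051, 0.116], [0.09, 0.93, 0.357], [-0.089, 0.364, -0.927]]
wrist_force: [-0.2, -0.1, -0.6]
gripper_width: 0.8
gripper_force: 0.0
```

```bash
python3 - <<'E'
from kin import *
s=sense();print(s["time_s"],s["joints"].round(0),s["tcp_pos"])
R=gR(23.2,25);print(delta([.53,.22,.36],R))
E
```

```text
12.2 [  4.  -1.  -4. -21. -79. -95.] [ 0.45165006 -0.02027392  0.37962824]
[0.234, -0.245, -0.536, -5.444, 22.026, 11.303]
```

Call:
arm_command(deltas=[[0.234, -0.245, -0.536, -5.44, 22.0, 11.3, -0.6], [0.234, -0.245, -0.536, -5.44, 22.0, 11.3, -0.6], [0.234, -0.245, -0.536, -5.44, 22.0, 11.3, -0.6], [0.234, -0.245, -0.536, -5.44, 22.0, 11.3, -0.6], [0.234, -0.245, -0.536, -5.44, 22.0, 11.3, -0.6], [0.234, -0.245, -0.536, -5.44, 22.0, 11.3, -0.6], [0.234, -0.245, -0.536, -5.44, 22.0, 11.3, -0.6], [0.234, -0.245, -0.536, -5.44, 22.0, 11.3, -0.6]])

```text
time_s: 12.87
tcp_pos: [0.5303, 0.221, 0.3583]
ee_rot: [[-0.836, -0.393, 0.383], [-0.356, 0.92, 0.167], [-0.417, 0.004, -0.909]]
wrist_force: [-0.1, -0.2, -0.1]
gripper_width: 0.805
gripper_force: 0.0
```

```bash
python3 - <<'E'
from kin import *
s=sense();print(s["time_s"],s["joints"].round(0),s["tcp_pos"])
R=gR(23.2,25);print(delta([.6055,.265,.22],R),delta([.6055,.265,.132],R),s["ee_rot"].T@[0,0,1])
E
```

```text
12.8667 [  43.    2.  -17.   10.  -49. -115.] [0.53033029 0.2209556  0.35832655]
[0.003, -0.006, -0.003, -2.077, 1.047, 16.181] [0.003, -0.006, -0.003, 1.597, 1.016, 24.178] [-0.4174964   0.00356206 -0.90867159]
```

Call:
arm_command(deltas=[[0, 0, 0, -0.5, 0.3, 4, -0.6], [0, 0, 0, -1, 0.5, 8, -0.6], [0, 0, 0, -1.5, 0.8, 12, -0.6], [0, 0, 0, -2.08, 1.05, 16.2, -0.6], [0, 0, 0, -2.08, 1.05, 16.2, -0.6], [0, 0, 0, -2.08, 1.05, 16.2, -0.6]])

```text
time_s: 13.37
tcp_pos: [0.607, 0.2606, 0.2186]
ee_rot: [[-0.84, -0.387, 0.381], [-0.351, 0.922, 0.162], [-0.415, 0.002, -0.91]]
wrist_force: [0.1, -0.2, 0.4]
gripper_width: 0.796
gripper_force: 0.0
```

```bash
python3 - <<'E'
from kin import *
from station import capture
s=sense();print(s["time_s"],s["joints"].round(0),s["tcp_pos"],s["wrist_force"])
R=gR(23.2,25);print(delta([.6055,.265,.16],R),delta([.6055,.265,.132],R))
W=capture("wrist"); h=cv2.cvtColor(W["pixels"],cv2.COLOR_BGR2HSV); cv2.imwrite("pics/w.png",W["pixels"])
m=((h[...,0]<8)|(h[...,0]>172))&(h[...,1]>120)&(h[...,2]>70); n,l,st,ce=cv2.connectedComponentsWithStats(m.astype(np.uint8))
print([(st[i].tolist(),back(W,ce[i],.136).round(4)) for i in range(1,n) if st[i,4]>150])
b=b2w
ang=np.linspace(0,2*np.pi,40); P=np.c_[.6055+.0225*np.cos(ang),.265+.0225*np.sin(ang),np.full(40,.136)]; q=proj(W,P); print(q.min(0),q.max(0))
E
```

```text
13.3667 [  40.   16.  -21.   14.  -30. -118.] [0.60701619 0.26055435 0.21855258] [ 0.12621653 -0.17958584  0.37335202]
[-0.001, -0.009, -0.008, 2.399, 0.454, 5.343] [-0.001, -0.009, -0.008, 3.559, 0.447, 7.891]
[([0, 0, 81, 94, 5430], array([0.5739, 0.1051, 0.136 ])), ([235, 134, 52, 36, 810], array([0.5867, 0.258 , 0.136 ]))]
[232.11522997 144.1188981 ] [287.02122036 188.40051658]
```

```bash
python3 - <<'E'
from kin import *
from station import capture
W=capture("wrist"); h=cv2.cvtColor(W["pixels"],cv2.COLOR_BGR2HSV)
ang=np.linspace(0,2*np.pi,60); P=np.vstack([np.c_[.6055+.0225*np.cos(ang),.265+.0225*np.sin(ang),np.full(60,z)] for z in(.115,.136)]); q=proj(W,P); print(q[:60].min(0),q[:60].max(0),q.min(0),q.max(0))
print(proj(W,[[.6055,.265,.136],[.58,.265,.136]]))
for v in range(125,200,5): print(v,"".join("R" if (a<9 or a>170) and s>110 and w>60 else "g" if 30<a<90 and s>70 else "k" if w<60 else "." for a,s,w in h[v,215:305:2]))
E
```

```text
[233.16610825 127.03246323] [284.12051641 170.18690601] [231.72281904 127.03246323] [286.25222783 184.73878878]
[[258.96133702 164.08035255]
 [272.10852436 139.27252371]]
125 .............................................
130 .............................................
135 ...............RRRRRRRRRRRRRRR...............
140 .............RRRRRRRRRRRRRRRRRRRR............
145 ...........RRRRRRRRRRRRR..RRRRRRRRR..........
150 ...........RRRR.R.R..RR.RRRRRRRRRRRR.........
155 ..........RR......R.ggggggg.RRR.RRRR.........
160 ...........R.....ggggg..gg.........R.........
165 ...........R.RRggg.RR.gg.RRR..R..R.R.........
170 ...........R....RR.RRR...R.......RR..........
175 ............RR..R....ggggggg..R..R...........
180 ..............RRRR............RR.............
185 ...................R...RR....................
190 .............................................
195 .............................................
```

Call:
arm_command(deltas=[[0, 0, 0, 0.8, 0.35, 2, -0.6], [0, 0, 0, 1.6, 0.35, 3.8, -0.6], [0, 0, 0, 2.3, 0.35, 5.4, -0.6], [0, 0, 0, 2.9, 0.35, 6.7, -0.6], [0, 0, 0, 3.3, 0.35, 7.5, -0.6], [0, 0, 0, 3.45, 0.35, 7.95, -0.6], [0, 0, 0, 3.45, 0.35, 7.95, -0.6]])

```text
time_s: 14.05
tcp_pos: [0.6081, 0.2659, 0.1374]
ee_rot: [[-0.836, -0.388, 0.388], [-0.35, 0.922, 0.168], [-0.423, 0.004, -0.906]]
wrist_force: [-0.1, 0.1, 0.2]
gripper_width: 0.8
gripper_force: 0.0
```

```bash
python3 - <<'E'
from kin import *
s=sense();print(s["time_s"],s["joints"].round(0),s["tcp_pos"],s["wrist_force"],s["gripper_width"])
R=gR(23.2,25);print(delta([.607,.2645,.131],R))
E
```

```text
14.05 [  39.   22.  -30.   25.  -16. -129.] [0.60812657 0.26594204 0.13744335] [-0.13713995  0.14060576  0.15060262] 0.7999739251434683
[0.001, 0.0, -0.008, 0.417, -0.092, 0.516]
```

Call:
arm_command(deltas=[[0, 0, 0, 0.2, -0.1, 0.3, -0.6], [0, 0, 0, 0.4, -0.1, 0.5, -0.6], [0, 0, 0, 0.4, -0.1, 0.5, -0.6], [0, 0, 0, 0.4, -0.1, 0.5, 0], [0, 0, 0, 0.4, -0.1, 0.5, 0.3], [0, 0, 0, 0.4, -0.1, 0.5, 0.6], [0, 0, 0, 0.4, -0.1, 0.5, 1], [0, 0, 0, 0.4, -0.1, 0.5, 1]])

```text
time_s: 14.72
tcp_pos: [0.6072, 0.2649, 0.1293]
ee_rot: [[-0.837, -0.388, 0.386], [-0.35, 0.922, 0.167], [-0.421, 0.004, -0.907]]
wrist_force: [0.1, 0.3, 0.3]
gripper_width: 0.51
gripper_force: 10.1
```

Call:
arm_command(deltas=[[0, 0, 0, 0, 0, 0, 1], [0, 0, 0, 0, 0, 0, 1], [0, 0, 0, 0, 0, 0, 1], [0, 0, 0, 0, 0, 0, 1]])

```text
time_s: 15.05
tcp_pos: [0.6072, 0.2649, 0.1293]
ee_rot: [[-0.837, -0.388, 0.386], [-0.35, 0.922, 0.167], [-0.421, 0.004, -0.907]]
wrist_force: [-0.3, 0.0, 0.3]
gripper_width: 0.504
gripper_force: 30.0
```

Call:
arm_command(deltas=[[0, 0, 0, -0.4, 0, -0.9, 1], [0, 0, 0, -1.2, 0, -2.7, 1], [0, 0, 0, -2.2, 0, -4.8, 1], [0, 0, 0, -3.4, 0, -7.3, 1], [0, 0, 0, -4.7, 0, -10.0, 1], [0, 0, 0, -5.8, 0, -12.5, 1], [0, 0, 0, -6.7, 0.05, -14.5, 1], [0, 0, 0, -6.7, 0.05, -14.5, 1]])

```text
time_s: 15.72
tcp_pos: [0.6087, 0.2658, 0.2954]
ee_rot: [[-0.833, -0.389, 0.394], [-0.349, 0.921, 0.172], [-0.43, 0.006, -0.903]]
wrist_force: [0.6, 0.7, -0.4]
gripper_width: 0.505
gripper_force: 30.0
```

```bash
python3 - <<'E'
from kin import *
s=sense();print(s["time_s"],s["joints"].round(0),s["tcp_pos"],s["wrist_force"],s["gripper_width"])
R=s["ee_rot"]
# rotate only about world vertical so the jar stays upright
for yaw in(0,-20,-40):
    R2=rz(np.radians(yaw))@R
    j,e=ik(np.array([.505,-.16,.28]),R2,s["joints"]); k,e2=ik(np.array([.505,-.16,.14]),R2,j); print(yaw,j.round(0),e,k.round(0),e2)
R2=rz(np.radians(-25))@R; print(delta([.505,-.16,.29],R2),delta([.50,.1,.29],R))
E
```

```text
15.7167 [  40.   13.  -13.   11.  -40. -115.] [0.60874218 0.26583317 0.29541209] [ 0.60109601  0.74267415 -0.44624001] 0.5052110069736016
0 [ -8.   4. -16. -17. -50. -50.] 1.5309744212843641e-09 [ -9.  13. -25. -25. -33. -39.] 2.45720409532794e-11
-20 [ -1.   1. -24.  -3. -40. -84.] 1.918907004279186e-11 [ -1.  11. -35.  -7. -19. -80.] 9.205998842180525e-14
-40 [   4.   -1.  -32.   15.  -35. -122.] 5.65844666050618e-13 [  -1.   10.  -50.   39.   -9. -144.] 0.045268109965514884
[0.188, -0.003, 0.394, 23.714, -35.208, -10.921] [0.0, 0.0, 0.0, 15.07, -11.058, -6.647]
```

Call:
arm_command(deltas=[[0, 0, 0, 0.5, -0.7, -0.23, 1], [0, 0, 0, 1.5, -2.2, -0.73, 1], [0, 0, 0, 3, -4.5, -1.46, 1], [0, 0, 0, 4.7, -7, -2.3, 1], [0, 0, 0, 6.6, -9.9, -3.2, 1], [0, 0, 0, 8.5, -12.7, -4.1, 1], [0, 0, 0, 10.2, -15.3, -5, 1], [0, 0, 0, 11.75, -17.6, -5.7, 1]])

```text
time_s: 16.38
tcp_pos: [0.5522, 0.0491, 0.2877]
ee_rot: [[-0.839, -0.387, 0.382], [-0.35, 0.922, 0.165], [-0.416, 0.005, -0.909]]
wrist_force: [1.1, -0.0, -0.7]
gripper_width: 0.503
gripper_force: 30.0
```

Call:
arm_command(deltas=[[0, 0, 0, 1.9, -2.8, -0.9, 1], [0, 0, 0, 3.8, -5.7, -1.85, 1], [0, 0, 0, 5.6, -8.4, -2.7, 1], [0, 0, 0, 7.4, -11.1, -3.6, 1], [0, 0, 0, 9.2, -13.8, -4.5, 1], [0, 0, 0, 10.6, -15.9, -5.15, 1], [0, 0, 0, 11.4, -17, -5.5, 1], [0, 0, 0, 11.75, -17.6, -5.7, 1]])

```text
time_s: 17.05
tcp_pos: [0.5004, -0.1631, 0.2893]
ee_rot: [[-0.84, -0.384, 0.382], [-0.347, 0.923, 0.166], [-0.417, 0.007, -0.909]]
wrist_force: [0.3, 0.6, -1.4]
gripper_width: 0.499
gripper_force: 30.0
```

```bash
python3 - <<'E'
from kin import *
s=sense();print(s["time_s"],s["joints"].round(0),s["tcp_pos"],s["ee_rot"].round(3).tolist(),s["wrist_force"],s["gripper_width"])
print(delta([.505,-.16,.16],gR(23.2,25)),delta([.505,-.16,.139],gR(23.2,25)))
E
```

```text
17.05 [ -8.   3. -15. -16. -52. -51.] [ 0.50043657 -0.16309996  0.28933325] [[-0.84, -0.384, 0.382], [-0.347, 0.923, 0.166], [-0.417, 0.007, -0.909]] [ 0.298786    0.64071191 -1.41350772] 0.49871054046832414
[0.002, -0.006, -0.012, 4.898, 0.015, 11.983] [0.002, -0.006, -0.012, 5.774, -0.0, 13.891]
```

Call:
arm_command(deltas=[[0, 0, 0, 0.8, 0, 2, 1], [0, 0, 0, 1.9, 0, 4.6, 1], [0, 0, 0, 3, 0, 7.3, 1], [0, 0, 0, 4, 0, 9.8, 1], [0, 0, 0, 4.6, 0, 11.3, 1], [0, 0, 0, 4.9, 0, 12, 1], [0, 0, 0, 4.9, 0, 12, 1]])

```text
time_s: 17.63
tcp_pos: [0.5062, -0.1577, 0.1594]
ee_rot: [[-0.84, -0.388, 0.38], [-0.35, 0.922, 0.168], [-0.416, 0.008, -0.91]]
wrist_force: [0.2, 0.3, -1.4]
gripper_width: 0.505
gripper_force: 30.0
```

```bash
python3 - <<'E'
from kin import *
s=sense();print(s["time_s"],s["tcp_pos"],s["ee_rot"].round(3).tolist(),s["wrist_force"])
Rg=np.array([[-.837,-.388,.386],[-.35,.922,.167],[-.421,.004,-.907]])
print(delta([.505,-.16,.1393],Rg))
E
```

```text
17.6333 [ 0.50621172 -0.15771104  0.15944267] [[-0.84, -0.388, 0.38], [-0.35, 0.922, 0.168], [-0.416, 0.008, -0.91]] [ 0.16348546  0.30416798 -1.37620229]
[0.003, -0.006, -0.002, 1.019, -0.18, 1.747]
```

Call:
arm_command(deltas=[[0.003, -0.006, 0, 0.21, 0, 0.45, 1], [0.003, -0.006, 0, 0.42, 0, 0.9, 1], [0.003, -0.006, 0, 0.55, 0, 1.2, 1], [0.003, -0.006, 0, 0.67, 0, 1.45, 1], [0.003, -0.006, 0, 0.74, 0, 1.6, 1], [0.003, -0.006, 0, 0.76, 0, 1.63, 1]])

```text
time_s: 18.13
tcp_pos: [0.508, -0.1584, 0.1447]
ee_rot: [[-0.835, -0.387, 0.393], [-0.349, 0.922, 0.166], [-0.426, 0.001, -0.905]]
wrist_force: [0.4, -0.1, -1.8]
gripper_width: 0.502
gripper_force: 30.0
```

Call:
arm_command(deltas=[[0, 0, 0, 0.04, 0, 0.09, 1], [0, 0, 0, 0.04, 0, 0.09, 1]])

```text
time_s: 18.3
tcp_pos: [0.5081, -0.1584, 0.1437]
ee_rot: [[-0.835, -0.387, 0.393], [-0.349, 0.922, 0.166], [-0.426, 0.001, -0.905]]
wrist_force: [0.0, 0.6, -1.2]
gripper_width: 0.5
gripper_force: 30.0
```

Call:
arm_command(deltas=[[0, 0, 0, 0.04, 0, 0.09, 1], [0, 0, 0, 0.04, 0, 0.09, 1]])

```text
time_s: 18.47
tcp_pos: [0.5081, -0.1583, 0.1426]
ee_rot: [[-0.835, -0.387, 0.392], [-0.349, 0.922, 0.166], [-0.426, 0.001, -0.905]]
wrist_force: [-0.6, 0.7, -1.7]
gripper_width: 0.502
gripper_force: 30.0
```

Still about 3 mm up.

Call:
arm_command(deltas=[[0, 0.003, 0, 0.04, 0, 0.09, 1], [0, 0.005, 0, 0.085, 0, 0.18, 1], [0, 0.005, 0, 0.085, 0, 0.18, 1]])

```text
time_s: 18.72
tcp_pos: [0.508, -0.1582, 0.1405]
ee_rot: [[-0.837, -0.387, 0.388], [-0.35, 0.922, 0.164], [-0.421, 0.002, -0.907]]
wrist_force: [0.0, 0.6, -2.3]
gripper_width: 0.506
gripper_force: 30.0
```

Call:
arm_command(deltas=[[0, 0, 0, 0.02, 0, 0.05, 1], [0, 0, 0, 0.04, 0, 0.09, 1], [0, 0, 0, 0.04, 0, 0.09, 1]])

```text
time_s: 18.97
tcp_pos: [0.5082, -0.1583, 0.1397]
ee_rot: [[-0.836, -0.387, 0.388], [-0.35, 0.922, 0.164], [-0.422, 0.001, -0.907]]
wrist_force: [0.3, 0.0, -0.6]
gripper_width: 0.5
gripper_force: 30.0
```

Call:
arm_command(deltas=[[0, 0, 0, 0.02, 0, 0.05, 1], [0, 0, 0, 0.02, 0, 0.05, 1]])

```text
time_s: 19.13
tcp_pos: [0.5084, -0.1582, 0.1397]
ee_rot: [[-0.836, -0.387, 0.389], [-0.35, 0.922, 0.164], [-0.422, 0.001, -0.906]]
wrist_force: [-0.9, 1.0, 2.6]
gripper_width: 0.5
gripper_force: 30.0
```

Contact at z = 0.1397, as predicted. Releasing.

Call:
arm_command(deltas=[[0, 0, 0, 0, 0, 0, -0.05], [0, 0, 0, 0, 0, 0, -0.15], [0, 0, 0, 0, 0, 0, -0.3], [0, 0, 0, 0, 0, 0, -0.5], [0, 0, 0, 0, 0, 0, -0.6], [0, 0, 0, 0, 0, 0, -0.6]])

```text
time_s: 19.63
tcp_pos: [0.5081, -0.1584, 0.1391]
ee_rot: [[-0.837, -0.387, 0.388], [-0.35, 0.922, 0.164], [-0.421, 0.001, -0.907]]
wrist_force: [0.1, -0.5, 0.6]
gripper_width: 0.764
gripper_force: 0.0
```

Call:
arm_command(deltas=[[0, 0, 0, 0, 0, -1, -0.6], [0, 0, 0, 0, 0, -3, -0.6], [0, 0, 0, 0, 0, -6, -0.6], [0, 0, 0, 0, 0, -9, -0.6], [0, 0, 0, 0, 0, -13, -0.6], [0, 0, 0, 0, 0, -16, -0.6], [0, 0, 0, 0, 0, -18, -0.6], [0, 0, 0, 0, 0, -18, -0.6]])

```text
time_s: 20.3
tcp_pos: [0.4385, -0.1893, 0.3087]
ee_rot: [[-0.832, -0.386, 0.398], [-0.351, 0.923, 0.16], [-0.428, -0.007, -0.904]]
wrist_force: [0.4, -0.7, 0.0]
gripper_width: 0.797
gripper_force: 0.0
```

```bash
python3 - <<'E'
from kin import *
from station import capture
s=sense();print(s["time_s"],s["tcp_pos"],s["wrist_force"],s["gripper_width"])
for n in("top","scene","wrist"):
    c=capture(n); h=cv2.cvtColor(c["pixels"],cv2.COLOR_BGR2HSV)
    for name,m in(("red",((h[...,0]<8)|(h[...,0]>172))&(h[...,1]>120)&(h[...,2]>90)),("green",(h[...,0]>40)&(h[...,0]<90)&(h[...,1]>80)),("yellow",(h[...,0]>25)&(h[...,0]<33)&(h[...,1]>170))):
        k,l,st,ce=cv2.connectedComponentsWithStats(m.astype(np.uint8)); print(n,name,[(st[i].tolist()) for i in range(1,k) if st[i,4]>30])
    ang=np.linspace(0,2*np.pi,40)
    for z0,z1 in((.125,.146),):
        q=np.vstack([proj(c,np.c_[.508+.0225*np.cos(ang),-.158+.0225*np.sin(ang),np.full(40,z)]) for z in(z0,z1)]); print(" expect cap",q.min(0).round(0),q.max(0).round(0))
    if n=="scene":
        e=np.radians(110); d=np.array([-np.cos(e),0,np.sin(e)])
        q=[proj(c,b2w(np.array([.06,y,.188])+.18*d-.012*np.array([np.sin(e),0,np.cos(e)])))[0].round(0).astype(int) for y in(.15,0,-.15)]; print("lid rail px",[c["pixels"][v,u].tolist() for u,v in q])
E
```

```text
20.3 [ 0.43845786 -0.18934924  0.30869431] [ 0.39612596 -0.66042328  0.01315977] 0.7966970706553596
top red [[210, 189, 24, 24, 434]]
top green [[456, 174, 18, 9, 32]]
top yellow [[473, 162, 39, 39, 400], [299, 189, 21, 16, 188]]
 expect cap [311. 228.] [331. 248.]
scene red [[318, 197, 15, 8, 60], [221, 207, 23, 13, 251]]
scene green []
scene yellow []
 expect cap [318. 191.] [335. 205.]
lid rail px [[68, 111, 159], [72, 117, 166], [71, 111, 158]]
wrist red [[246, 157, 11, 8, 34], [243, 165, 31, 11, 84], [371, 232, 17, 3, 37], [357, 240, 8, 17, 76], [264, 287, 12, 12, 76]]
wrist green [[247, 128, 24, 20, 186], [245, 173, 16, 8, 58]]
wrist yellow []
 expect cap [236. 154.] [273. 193.]
```

```bash
python3 -c "
from station import finish_job
print(finish_job())"
```

```text
the job is handed in; nothing more can be done
None
```

The job is handed in at about 20 s of the 66 s allowed, with no verdict returned: the lid leans open by itself, the red-capped spice jar stands on the near half of the board, and nothing else was handled; image checks confirmed the lid, jar and honey, while the salt, garlic and lemon were not re-measured at the end.

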